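Close up a row of tins and lock the rack's sliding stop

ROBOT

A 7-joint arm with a two-finger parallel gripper is mounted at the origin on the work surface. World frame = base frame: x ahead of the robot, y to its left, z up, the work surface at z = 0. Lengths are in m, angles in rad, forces in N, time in s.
With the tool pointing down it reaches from about 0.4 to 0.85 m from the base axis. Payload 10.4 kg.
Tool frame: the origin (TCP) lies midway between the tips of the shut fingers; the grasp point (between the pads) lies 19 mm behind it (manip.hold_point_z is the distance from the TCP to the grasp point, in m); z points along the fingers, y is the line along which they close (so a half turn about z gives the same grasp; the last joint's range is limited). The gripper opens to 85 mm and grips with 20 to 120 N. Pads are 22 mm wide; open, the fingers measure 114 mm over their backs; the gripper's body (76 mm by 85 mm) begins 54 mm behind the grasp point. The pads swing forward as they close: fully open they stand 13 mm farther back than shut.
Start: joints at [-1.305, 0.332, -0.065, 1.46, 0.022, 1.35, -0.088], TCP at [0.178, 0.599, 0.196] pointing down, gripper open.
Joint ranges: [-2.6, 2.6], [-0.5, 2.12], [-1.47, 1.34], [0.16, 2.42], [-1.27, 4.41], [0.06, 2.06], [-2.6, 2.6]. Speed limits (rad/s): [2.22, 2.22, 2.79, 2.79, 3.14, 3.14, 3.14].

INTERFACE

Orientations are given as a unit quaternion [x, y, z, w].
In Python, from workcell import manip, eyes, job gives the robot as it stands.
- The arm moves only by the shell command python3 -m crank 'ROWS' [FORCE]. ROWS is JSON, a list that holds one entry, the list of rows, each a list of 7 numbers: the finger opening in cm, from 0 to 8.54, then the shift along the world's x, y, z in cm, then the turn, a rotation vector about the world's x, y, z in degrees. In form: [[[hand, x, y, z, ax, ay, az], ...]]. A call has 1 to 20 rows; each row shifts and turns the commanded pose from where the row before left it; what a row does not reach is not made up. A row lasts 1/8 s, in which the tool goes at most 62.5 mm and 10.7 degrees, less where a joint would pass 70% of its speed; a pose out of reach is approached as far as the arm can. A call with a gripper value outside its range is refused whole. The fingers move at their own pace and stop on an object; FORCE is the grip in N (left out, the last holds). Time passes only in rows, so rows that do not move let the fingers close. It gives the time, the measured TCP pose, the force, the opening and the grip force at its end, in the units of the state.
- manip.get_obs(): the state, without advancing time (a new reading comes with each control period).
- eyes.camera(name): name is "side" or "top" or "wrist"; returns (picture, depth): 400x640x3 uint8, red, green, blue; 400x640 float32, m along the optical axis (not along the pixel's ray), 0 where there is no reading.
- eyes.camera_params(name): a dict with "fx", "fy", "cx", "cy" (pixels), "world_from_camera" (4x4, takes a point from camera to world coordinates); the wrist camera has in their place "hand_eye" (4x4, takes a point from camera to tool coordinates, whose origin is the TCP and whose axes are the flange's). Camera axes: x right, y down, z forward; pixel columns grow to the right and rows downward; lengths in m; the calibration is good to about 2 mm. A picture is of the moment at which its call begins: read the wrist's pose just before it. camera_params takes no time and is no camera call.
- job.hand_in(): hands the job in; it is judged then, once.
The state is a dict: "clock": time; "joint_pos": joint angles; "joint_velocities": joint speeds; "tau": joint torques, N m; "position": TCP position; "ee_rot": TCP orientation; "ft_force": force on the tool from outside, world axes, zero at the start; "torque": the same for the moment, N m; "grip_width": opening from 0.0 (shut) to 1.0 (fully open); "grasp_force": force on a finger pad.
Only numpy, scipy, OpenCV 4.12 (cv2) and the standard library are available. Lean on these libraries where they do the work, as an engineer would, in place of code of your own. Each camera call takes 0.05 s, during which the arm holds its last target. There are 200 camera calls.

TASK

Slide the green stop of the tin rack gently along its rail until the three small tins stand snug in one row against the rack's end wall, without ramming them. Then tighten the stop's red lock knob clockwise until you feel it bite and from there give it one eighth of a turn more, and let go; leave the other jars and the bottle alone.

Things in the scene. Friction and masses are not known exactly. Their poses are not given: they have to be found in the camera images.
- rack: White metal tin rack, fixed. Origin at worktop level, z up; its tray spans x -90..+60, y -180..+160 mm, floor 12 mm high. The tin lane runs along y at x = +15 mm, 57 mm wide, guides 30 mm high; its end wall's inner face is at y = -170 mm, 72 mm high. An aluminium rail runs along y at x = -60 mm, a black rubber grip strip on it, top about 46 mm high. All heights are above the worktop.
- stop: Green plastic stop, 50 mm long, sliding on the rail along the rack's y only; -y closes up the row. Origin on the rail's centre line at worktop level, under the knob's axis; axes as the rack's. Bridge top 88 mm high. Unlocked, about 1.5 N slides it; pushing the tins adds up to 6 N; when they meet the end wall it stops dead. Over 30 N on a tin is ramming.
- stop_face (a point): Middle of the stop's paddle face that pushes the tins (46 mm wide, 40 high), 55 mm above the worktop, facing -y of the rack; 75 mm (x) and -20 mm (y) from the stop's origin. With the row closed up it stands 162 mm from the end wall, at rack y = -8 mm. It starts 50 to 90 mm further out.
- knob: Lock knob: black disc 44 mm wide, 8 high, red bar grip on it 42 long, 14 thick, 32 high. Origin on its upright axis, 89 mm above the worktop (bar top 127); x along the bar, at first within 20 deg of the rack's x. Clockwise from above tightens. Free, about 0.04 N m, for 0.3 to 2.2 rad (differs), then it bites: 0.1 N m at once, 0.15 to 0.2 within 0.1 rad. Stays; turning back does not ease it.
- knob_grip (a point): Point on the knob's axis at the height to grip, 120 mm above the worktop (31 mm above the knob's origin). The stop may be slid by holding the knob here, across the bar from above.
- strip: Black rubber strip on the rail, 320 by 30 mm, on which the knob's steel foot presses from inside the stop. Origin 38 mm above the worktop. From the bite on the foot presses harder: about 7 N after 30 deg, 11 N after 45 deg (one eighth of a turn), 15.5 N after 60 deg; over 25 N (about a quarter turn) spoils it.
- tin_red: Red tin, 54 mm diameter, 75 mm high, about 160 g, standing loose in the lane. Origin at the centre of its underside.
- tin_blue: Blue tin, same size, loose in the lane. Origin at the centre of its underside.
- tin_yellow: Yellow tin, same size, loose in the lane. Origin at the centre of its underside.
- salsa_jar: Red jar with a green lid, 72 mm diameter, 85 mm high, standing near the rack; not to be moved. Origin under its centre.
- lemon_bottle: Yellow bottle, 52 mm diameter, 130 mm high, standing beyond the rack; not to be moved. Origin under its centre.
- spice_jar: Brown jar with a black lid, 60 mm diameter, 100 mm high, standing near the rack; not to be moved. Origin under its centre.
There are look-alikes about, which are no part of the job. Leave any pink or purple look-alike of the tin_yellow alone.

How it is judged:
By the outcome, as a careful person would: the job done as asked, in the order asked, and still so for the second after the job is handed in, with the robot touching nothing.
It also fails if it takes over 67 s, if anything falls off the work surface, if the arm or the gripper's body presses on something with over 40 N, if the wrist force passes 120 N, or if a joint passes its speed limit or range.

## Working session

There is one attempt and no reset: what is moved stays moved. The work goes in short steps, Python scripts to look and compute and a shell command to move; the robot and the scene stay as the last step left them, time stands still between calls to the robot, and variables do not carry over. Pictures are saved under pics/ and viewed, at most 10 in all, crops included, and the job is handed in when it is done.

```bash
mkdir -p pics; ls; cat > h.py <<'E'
import numpy as np, cv2
from workcell import manip, eyes, job
def snap(n,fn):
    o=manip.get_obs(); im,d=eyes.camera(n); p=eyes.camera_params(n)
    cv2.imwrite('pics/'+fn+'.png',im[:,:,::-1]); np.savez('pics/'+fn,im=im,d=d,pos=o['position'],q=o['ee_rot'])
    return im,d,p,o
def cloud(n,d,p,o=None):
    v,u=np.mgrid[:400,:640]
    P=np.stack([(u-p['cx'])*d/p['fx'],(v-p['cy'])*d/p['fy'],d],-1)
    if 'world_from_camera' in p: T=np.array(p['world_from_camera'])
    else:
        from scipy.spatial.transform import Rotation as R
        T=np.eye(4);T[:3,:3]=R.from_quat(o['ee_rot']).as_matrix();T[:3,3]=o['position'];T=T@np.array(p['hand_eye'])
    W=P@T[:3,:3].T+T[:3,3]; W[d==0]=np.nan
    return W
E
python3 - <<'E'
from h import *
print(manip.get_obs(), manip.hold_point_z)
im,d,p,o=snap('top','top0'); print(p)
E
```

```text
pics
{'clock': 0.0, 'joint_pos': array([-1.3045785 ,  0.33287051, -0.06470567,  1.46094982,  0.02157126,
        1.34986883, -0.0885075 ]), 'joint_velocities': array([-0.00134966, -0.00163995,  0.00073916, -0.00092201,  0.00046334,
       -0.00039906, -0.00179296]), 'tau': array([-1.88822819e-04, -6.25454378e+01,  4.89865593e-02, -3.91593647e+01,
        1.61269022e-02,  1.01030371e-02, -1.20746540e-05]), 'position': array([0.17788577, 0.59871293, 0.19511275]), 'ee_rot': array([ 1.43901195e-01,  9.89591812e-01, -6.96217153e-04, -8.38381745e-05]), 'ft_force': array([-0.01149318, -0.22188694, -0.1238866 ]), 'torque': array([0.02478372, 0.03263911, 0.00543468]), 'grasp_force': 0.0, 'grip_width': 0.9978370001109051} 0.0187
{'fx': 477.1551343812317, 'fy': 477.1551343812317, 'cx': 323.9489120116757, 'cy': 195.03058353036397, 'world_from_camera': array([[-0.0074348 , -0.98580685,  0.16771877,  0.3759715 ],
       [-0.99994323,  0.00860949,  0.00627787, -0.01247275],
       [-0.00763274, -0.16766257, -0.98581489,  1.43332017],
       [ 0.        ,  0.        ,  0.        ,  1.        ]])}
```

View pics/top0.png

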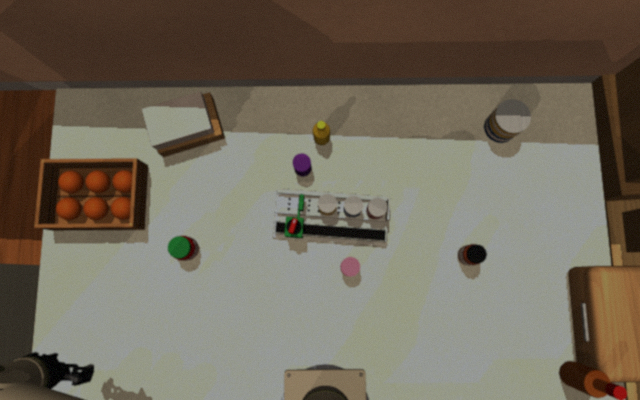

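The top view shows the rack at (333,215), its end wall on the right, and the tins at (327,205), (353,206) and (377,208). The green stop with the red knob is at (294,226). The purple (302,163) and pink (350,267) look-alikes are outside the lane. I'll confirm with a crop and measure.

```bash
python3 - <<'E'
from h import *
z=np.load('pics/top0.npz'); im,d=z['im'],z['d']; p=eyes.camera_params('top')
W=cloud('top',d,p)
c=im[170:260,260:410,::-1]; cv2.imwrite('pics/crop0.png',cv2.resize(np.clip(c*1.3,0,255).astype(np.uint8),None,fx=5,fy=5,interpolation=cv2.INTER_CUBIC))
hsv=cv2.cvtColor(im,cv2.COLOR_RGB2HSV); H,S,V=[hsv[...,i].astype(int) for i in range(3)]
roi=np.zeros(H.shape,bool); roi[180:245,265:400]=1
def rep(n,m):
    m=m&roi&np.isfinite(W[...,2]); P=W[m]; print(n,m.sum(),P.mean(0).round(4),np.median(P,0).round(4),P[:,2].max().round(3))
    r=cv2.minAreaRect((P[:,:2]*1000).astype(np.float32)); print('  rect',r); return P
Z=W[...,2]
rep('red',((H<8)|(H>172))&(S>120)&(V>60)&(Z>.1))
rep('green',(H>45)&(H<85)&(S>100))
rep('strip',(V<45)&(Z<.06)&(Z>.02))
rep('tins',(abs(Z-.075)<.012)&(S<60))
rep('rack',(Z>.007))
E
```

```text
red 73 [0.5133 0.0835 0.1265] [0.5126 0.084  0.1274] 0.137
  rect ((514.6876220703125, 84.13317108154297), (14.565817832946777, 38.81935119628906), 72.84065246582031)
green 305 [0.5317 0.0745 0.0801] [0.5247 0.0682 0.0874] 0.108
  rect ((496.79632568359375, -17.483627319335938), (260.6439208984375, 127.34586334228516), 62.31543731689453)
strip 825 [ 0.504  -0.044   0.0476] [ 0.5043 -0.0494  0.0476] 0.059
  rect ((523.5819702148438, -22.178604125976562), (315.047119140625, 62.673500061035156), 85.04637908935547)
tins 317 [ 0.5732 -0.0952  0.0823] [ 0.5734 -0.0898  0.0848] 0.087
  rect ((576.9895629882812, -58.93608093261719), (264.1169128417969, 63.71342468261719), 85.0300521850586)
rack 5718 [ 0.5473 -0.0238  0.0407] [ 0.5481 -0.0238  0.0301] 0.137
  rect ((567.2464599609375, -27.570999145507812), (407.3974914550781, 195.20155334472656), 89.47876739501953)
```

View pics/crop0.png

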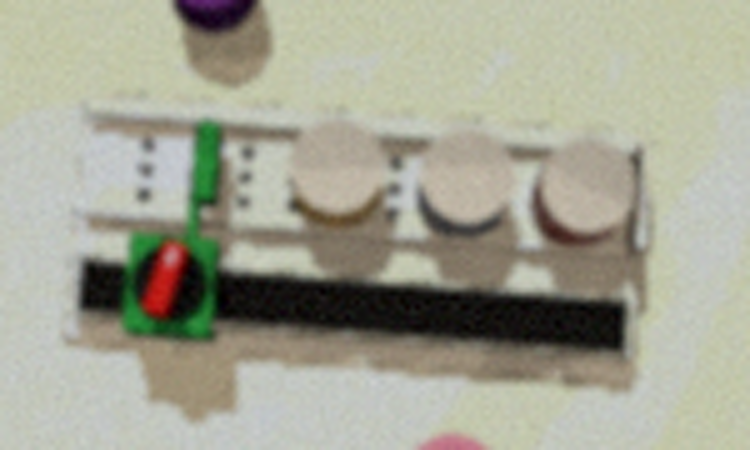

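The crop shows three tins in the lane, with yellow, blue and red sides from left to right at crop (337,165), (465,185) and (585,190). It also shows the green stop with its paddle (205,165) and the knob bar (162,280). The rack's yaw is about -4° and the bar's heading about -20°. Moving above the knob now.

```bash
python3 -m crank '[[[8.5,2.1,-3.2,0.3,0,0,0],[8.5,2.1,-3.2,0.3,0,0,0],[8.5,2.1,-3.2,0.3,0,0,0],[8.5,2.1,-3.2,0.3,0,0,0],[8.5,2.1,-3.2,0.3,0,0,0],[8.5,2.1,-3.2,0.3,0,0,0],[8.5,2.1,-3.2,0.3,0,0,0],[8.5,2.1,-3.2,0.3,0,0,0],[8.5,2.1,-3.2,0.3,0,0,0],[8.5,2.1,-3.2,0.3,0,0,0],[8.5,2.1,-3.2,0.3,0,0,0],[8.5,2.1,-3.2,0.3,0,0,0],[8.5,2.1,-3.2,0.3,0,0,0],[8.5,2.1,-3.2,0.3,0,0,0],[8.5,2.1,-3.2,0.3,0,0,0],[8.5,2.1,-3.2,0.3,0,0,-5]]]' 40
python3 - <<'E'
from h import *
im,d,p,o=snap('wrist','w0'); print(o['joint_pos'].round(3),o['position'].round(4),o['ee_rot'].round(4)); print(p)
E
```

```text
clock: 2.05
position: [0.5143, 0.086, 0.2437]
ee_rot: [0.188, 0.982, -0.0, -0.0]
ft_force: [-0.4, 0.3, 0.5]
grip_width: 0.996
grasp_force: 0.0
[-0.672  0.071  0.445  1.68  -0.031  1.399  0.971] [0.5143 0.086  0.2437] [ 1.876e-01  9.822e-01 -1.000e-04 -3.000e-04]
{'fx': 346.75221928103696, 'fy': 346.75221928103696, 'cx': 312.78940753725107, 'cy': 197.79698404412457, 'hand_eye': array([[-9.45811965e-04, -9.46510444e-01, -3.22671790e-01,
         8.49752621e-02],
       [ 9.99999525e-01, -8.19699977e-04, -5.26717648e-04,
         4.80141973e-04],
       [ 2.34049696e-04, -3.22672135e-01,  9.46510770e-01,
        -1.78428195e-01],
       [ 0.00000000e+00,  0.00000000e+00,  0.00000000e+00,
         1.00000000e+00]])}
```

View pics/w0.png

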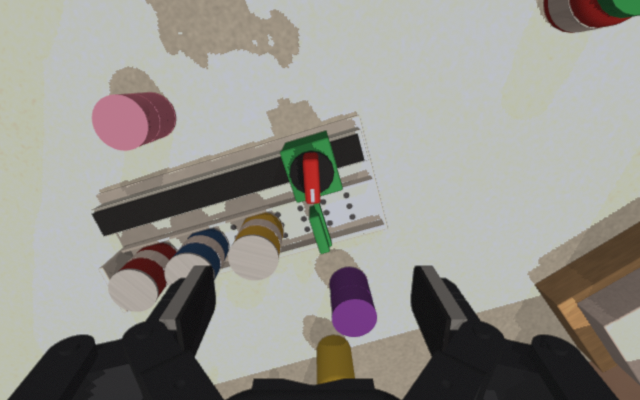

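The wrist view shows the knob bar (312,177), the stop (312,168), and the yellow (258,245), blue (200,258) and red (140,280) tins. The purple jar at (352,300) and the pink one at (130,120) are outside the rack. I'll measure from here.

```bash
python3 - <<'E'
from h import *
p=eyes.camera_params('wrist'); z=np.load('pics/w0.npz'); im,d=z['im'],z['d']
W=cloud('wrist',d,p,{'position':z['pos'],'ee_rot':z['q']}); Z=W[...,2]
hsv=cv2.cvtColor(im,cv2.COLOR_RGB2HSV); H,S,V=[hsv[...,i].astype(int) for i in range(3)]
v,u=np.mgrid[:400,:640]; roi=(u>85)&(u<395)&(v>110)&(v<315)
def rep(n,m):
    P=W[m&roi&np.isfinite(Z)]; r=cv2.minAreaRect((P[:,:2]*1000).astype(np.float32)); print(n,len(P),P.mean(0).round(4),[np.round(x,1) for x in r]); return P
red=((H<8)|(H>172))&(S>120)&(V>60)
rep('bartop',red&(Z>.122)&(u>280)&(u<340))
rep('bar',red&(Z>.1)&(u>280)&(u<340))
g=(H>45)&(H<85)&(S>100)
rep('bridge',g&(abs(Z-.088)<.005)); rep('paddle',g&(v>203)); rep('paddletop',g&(v>203)&(Z>.07))
rep('strip',(V<50)&(abs(Z-.046)<.006)&(u<285))
for n,a,b in(('red',105,165),('blue',168,225),('yel',228,285)): rep(n,(abs(Z-.087)<.006)&(u>a)&(u<b)&(v>215))
E
```

```text
bartop 630 [0.5118 0.0857 0.1268] [array([514.2,  84.7]), array([13.9, 41.8]), np.float64(71.6)]
bar 703 [0.51   0.0863 0.1253] [array([514.1,  84.8]), array([13.9, 42.1]), np.float64(71.6)]
bridge 1111 [0.5072 0.0874 0.0881] [array([513.9,  84.6]), array([50. , 55.5]), np.float64(85.0)]
paddle 617 [0.5829 0.0671 0.0701] [array([583.2,  66.5]), array([14.2, 54.6]), np.float64(85.2)]
paddletop 391 [0.586  0.0652 0.075 ] [array([587.4,  64.7]), array([11.2, 45.9]), np.float64(84.9)]
strip 4770 [ 0.5013 -0.0588  0.0463] [array([501.4, -62. ]), array([231.1,  29.6]), np.float64(85.1)]
red 1759 [ 0.5673 -0.1514  0.0872] [array([ 570.5, -149. ]), array([63.9, 55.5]), np.float64(62.8)]
blue 772 [ 0.5614 -0.0824  0.087 ] [array([565.9, -81.8]), array([52.8, 36.5]), np.float64(76.9)]
yel 1847 [ 0.5799 -0.0094  0.0873] [array([581.4,  -9.6]), array([52.9, 54.7]), np.float64(63.7)]
```

```bash
python3 -m crank '[[[5,0,-0.14,-1.7,0,0,3.2],[5,0,0,-1.7,0,0,0],[5,0,0,-1.7,0,0,0],[5,0,0,-1.7,0,0,0],[5,0,0,-1.7,0,0,0],[5,0,0,-1.7,0,0,0],[5,0,0,-1.7,0,0,0],[5,0,0,-1.7,0,0,0],[5,0,0,-0.5,0,0,0],[5,0,0,0,0,0,0],[5,0,0,0,0,0,0]]]' 30
python3 -m crank '[[[0.5,0,0,0,0,0,0],[0.5,0,0,0,0,0,0],[0.5,0,0,0,0,0,0],[0.5,0,0,0,0,0,0],[0.5,0,0,0,0,0,0],[0.5,0,0,0,0,0,0],[0.5,0,0,0,0,0,0]]]' 30
python3 -c "
from h import *
o=manip.get_obs();print(o['position'],o['torque'],o['ft_force'],o['joint_pos'])"
```

```text
clock: 3.48
position: [0.5145, 0.0858, 0.1035]
ee_rot: [0.159, 0.987, 0.0, 0.0]
ft_force: [-0.3, -0.0, 1.1]
grip_width: 0.591
grasp_force: 0.0
clock: 4.35
position: [0.514, 0.0858, 0.1029]
ee_rot: [0.159, 0.987, 0.0, 0.0]
ft_force: [-0.4, 1.3, -0.4]
grip_width: 0.059
grasp_force: 0.0
[0.51398804 0.08576944 0.10294493] [-0.01751657 -0.00275419 -0.02838465] [-0.35383096  1.3435527  -0.40025012] [-0.64901481  0.18180278  0.43922698  1.87244665 -0.08622483  1.10572545
  1.07319988]
```

The opening reads 5 mm with no grip force, so the bar isn't between the pads. Taking a look.

```bash
python3 - <<'E'
from h import *
im,d,p,o=snap('wrist','w1'); im,d,p,o=snap('side','s1')
a=cv2.imread('pics/w1.png');b=cv2.imread('pics/s1.png')
cv2.imwrite('pics/m1.png',cv2.resize(np.vstack([a,b]),None,fx=.75,fy=.75))
E
```

```text
(no output)
```

View pics/m1.png

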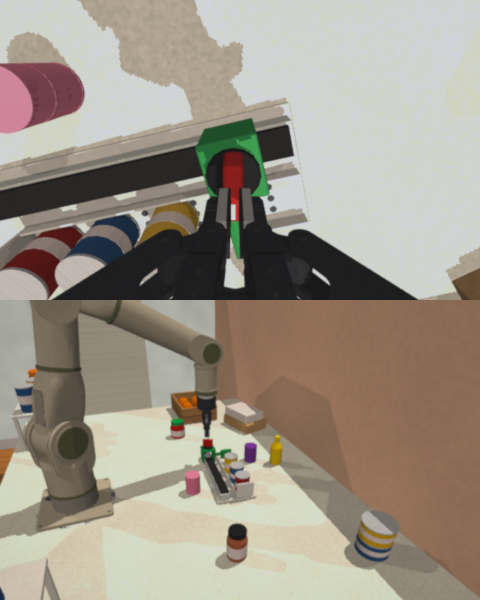

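```bash
python3 - <<'E'
from h import *
a=cv2.imread('pics/w1.png')[180:330,250:400];b=cv2.imread('pics/s1.png')[110:230,210:330]
f=lambda x:cv2.resize(x,(390,390),interpolation=cv2.INTER_CUBIC)
cv2.imwrite('pics/m2.png',np.hstack([f(a),f(b)]))
z=np.load('pics/w1.npz');p=eyes.camera_params('wrist')
W=cloud('wrist',z['d'],p,{'position':z['pos'],'ee_rot':z['q']})
for v in (215,235,255,270,285): print(v,[(u,*(W[v,u]*1000).round(0).tolist()) for u in range(286,345,6)])
o=manip.get_obs(); print(o['grip_width'],o['grasp_force'],o['clock'])
E
```

```text
215 [(286, 498.0, 76.0, 98.0), (292, 499.0, 79.0, 98.0), (298, 494.0, 85.0, 114.0), (304, 494.0, 88.0, 118.0), (310, 494.0, 91.0, 119.0), (316, 496.0, 94.0, 117.0), (322, 497.0, 97.0, 116.0), (328, 505.0, 98.0, 98.0), (334, 507.0, 101.0, 97.0), (340, 508.0, 105.0, 97.0)]
235 [(286, 509.0, 71.0, 98.0), (292, 511.0, 74.0, 97.0), (298, 500.0, 83.0, 126.0), (304, 500.0, 87.0, 128.0), (310, 501.0, 89.0, 127.0), (316, 502.0, 92.0, 128.0), (322, 503.0, 95.0, 128.0), (328, 517.0, 94.0, 98.0), (334, 519.0, 98.0, 97.0), (340, 520.0, 101.0, 97.0)]
255 [(286, 522.0, 67.0, 97.0), (292, 499.0, 82.0, 148.0), (298, 500.0, 84.0, 147.0), (304, 501.0, 87.0, 146.0), (310, 511.0, 86.0, 127.0), (316, 512.0, 89.0, 128.0), (322, 503.0, 94.0, 146.0), (328, 504.0, 97.0, 147.0), (334, 530.0, 94.0, 99.0), (340, 537.0, 96.0, 88.0)]
270 [(286, 502.0, 78.0, 153.0), (292, 500.0, 82.0, 159.0), (298, 501.0, 84.0, 158.0), (304, 501.0, 87.0, 160.0), (310, 519.0, 83.0, 128.0), (316, 520.0, 86.0, 128.0), (322, 503.0, 94.0, 160.0), (328, 503.0, 96.0, 160.0), (334, 504.0, 98.0, 160.0), (340, 509.0, 100.0, 153.0)]
285 [(286, 502.0, 79.0, 164.0), (292, 500.0, 83.0, 170.0), (298, 500.0, 85.0, 170.0), (304, 501.0, 87.0, 170.0), (310, 528.0, 80.0, 128.0), (316, 529.0, 83.0, 127.0), (322, 503.0, 93.0, 170.0), (328, 503.0, 96.0, 170.0), (334, 504.0, 98.0, 170.0), (340, 509.0, 99.0, 164.0)]
0.0599028109692435 0.0 4.45
```

View pics/m2.png

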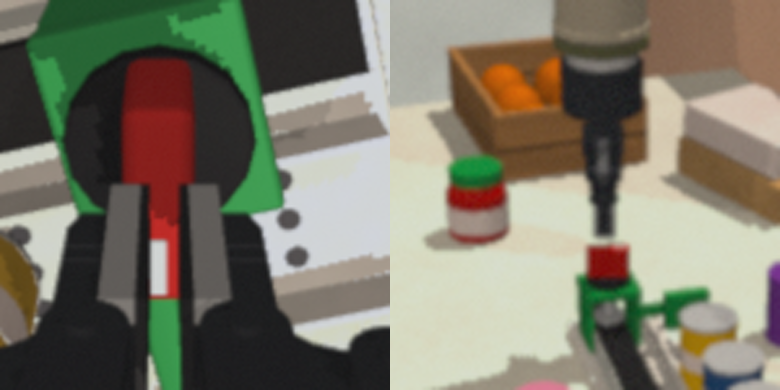

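The crops show the fingertips ending about 1 cm above the bar top: wrist tips at about row 251, side tips at about (275,181). The tips are short of the reported TCP. I'll measure the tip height from the side depth.

```bash
python3 - <<'E'
from h import *
z=np.load('pics/s1.npz');p=eyes.camera_params('side');W=cloud('side',z['d'],p)
for v in range(168,212,2): print(v,[(u,*(W[v,u]*1000).round(0).tolist()) for u in (272,275,278)], z['im'][v,275])
z=np.load('pics/w1.npz');p=eyes.camera_params('wrist')
W=cloud('wrist',z['d'],p,{'position':z['pos'],'ee_rot':z['q']})
for v in range(244,262,2): print(v,[(u,*(W[v,u]*1000).round(0).tolist()) for u in (298,326)])
E
```

```text
168 [(272, 488.0, 42.0, 207.0), (275, 497.0, 41.0, 206.0), (278, 505.0, 38.0, 206.0)] [32 34 36]
170 [(272, 490.0, 48.0, 197.0), (275, 501.0, 55.0, 193.0), (278, 507.0, 43.0, 197.0)] [38 40 38]
172 [(272, 493.0, 57.0, 187.0), (275, 502.0, 57.0, 185.0), (278, 510.0, 52.0, 186.0)] [34 35 36]
174 [(272, 498.0, 77.0, 170.0), (275, 505.0, 69.0, 173.0), (278, 516.0, 72.0, 170.0)] [39 39 40]
176 [(272, 500.0, 83.0, 161.0), (275, 507.0, 73.0, 164.0), (278, 517.0, 75.0, 161.0)] [33 33 34]
178 [(272, 594.0, 389.0, -1.0), (275, 505.0, 70.0, 159.0), (278, 516.0, 71.0, 157.0)] [36 36 37]
180 [(272, 588.0, 369.0, 1.0), (275, 506.0, 72.0, 151.0), (278, 516.0, 72.0, 149.0)] [39 40 41]
182 [(272, 582.0, 351.0, 2.0), (275, 507.0, 75.0, 143.0), (278, 517.0, 77.0, 140.0)] [101 100  93]
184 [(272, 579.0, 340.0, -1.0), (275, 588.0, 333.0, 0.0), (278, 597.0, 324.0, 3.0)] [186 184 164]
186 [(272, 499.0, 80.0, 128.0), (275, 509.0, 81.0, 126.0), (278, 517.0, 77.0, 126.0)] [139  62  53]
188 [(272, 499.0, 81.0, 120.0), (275, 509.0, 83.0, 118.0), (278, 518.0, 80.0, 117.0)] [129  15  17]
190 [(272, 499.0, 82.0, 1
[... 853 characters left out ...]
, 491.0, 62.0, 61.0), (275, 505.0, 75.0, 51.0), (278, 513.0, 68.0, 53.0)] [103 100  96]
210 [(272, 492.0, 64.0, 52.0), (275, 505.0, 74.0, 44.0), (278, 512.0, 66.0, 47.0)] [55 54 54]
244 [(298, 504.0, 82.0, 127.0), (326, 522.0, 92.0, 98.0)]
246 [(298, 505.0, 81.0, 126.0), (326, 524.0, 91.0, 98.0)]
248 [(298, 507.0, 81.0, 125.0), (326, nan, nan, nan)]
250 [(298, 500.0, 84.0, 141.0), (326, 504.0, 96.0, 142.0)]
252 [(298, 500.0, 84.0, 145.0), (326, 504.0, 96.0, 144.0)]
254 [(298, nan, nan, nan), (326, 504.0, 96.0, 146.0)]
256 [(298, 500.0, 84.0, 148.0), (326, 504.0, 96.0, 148.0)]
258 [(298, 499.0, 85.0, 151.0), (326, 504.0, 96.0, 149.0)]
260 [(298, 500.0, 84.0, 151.0), (326, 503.0, 96.0, 152.0)]
```

Both cameras put the tips at z≈0.140, about 38 mm behind the reported TCP. Opening, descending another 3.8 cm, and closing on the bar.

```bash
python3 -m crank '[[[5,0,0,0,0,0,0],[5,0,0,0,0,0,0],[5,0,0,0,0,0,0],[5,0,-0.1,0,0,0,0],[5,0,0,-0.8,0,0,0],[5,0,0,-0.8,0,0,0],[5,0,0,-0.8,0,0,0],[5,0,0,-0.8,0,0,0],[5,0,0,-0.6,0,0,0],[5,0,0,0,0,0,0],[5,0,0,0,0,0,0]]]' 30
python3 -m crank '[[[0.5,0,0,0,0,0,0],[0.5,0,0,0,0,0,0],[0.5,0,0,0,0,0,0],[0.5,0,0,0,0,0,0],[0.5,0,0,0,0,0,0],[0.5,0,0,0,0,0,0],[0.5,0,0,0,0,0,0]]]' 30
python3 - <<'E'
from h import *
im,d,p,o=snap('wrist','w2');print(o['position'],o['torque'],o['ft_force'],o['grip_width'])
im,d,p,o=snap('side','s2');W=cloud('side',d,p)
a=cv2.imread('pics/w2.png')[180:330,250:400];b=im[110:230,210:330,::-1]
f=lambda x:cv2.resize(x,(390,390),interpolation=cv2.INTER_CUBIC)
cv2.imwrite('pics/m3.png',np.hstack([f(a),f(b)]))
E
```

```text
clock: 5.82
position: [0.5142, 0.0848, 0.0652]
ee_rot: [0.159, 0.987, 0.0, 0.0]
ft_force: [-0.3, 0.0, 0.9]
grip_width: 0.583
grasp_force: 0.0
clock: 6.7
position: [0.5141, 0.0848, 0.0652]
ee_rot: [0.159, 0.987, 0.0, 0.0]
ft_force: [-1.1, -0.6, 5.4]
grip_width: 0.157
grasp_force: 33.3
[0.51408763 0.08481186 0.06519038] [-0.01081801  0.41702801  0.01240771] [-1.06278268 -0.55529626  5.43038143] 0.15718165686233837
```

View pics/m3.png

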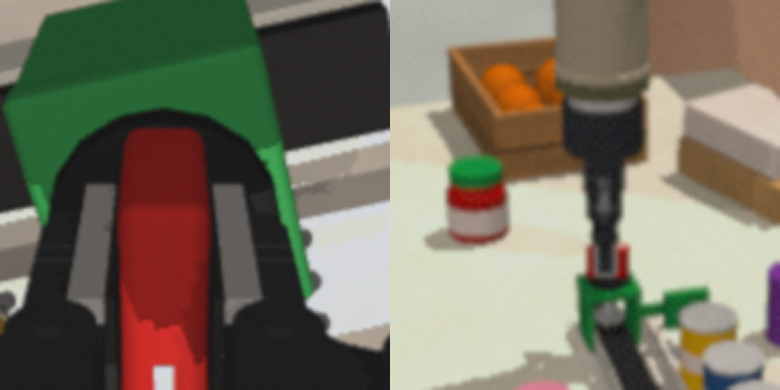

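The bar is gripped, with an opening of 13.4 mm and a grip of 33 N. Side and wrist views both show the pads either side of the bar. Sliding along rack -y, about 80 mm expected.

```bash
python3 -m crank '[[[0.5,-0.022,-0.25,0,0,0,0],[0.5,-0.022,-0.25,0,0,0,0],[0.5,-0.022,-0.25,0,0,0,0],[0.5,-0.022,-0.25,0,0,0,0],[0.5,-0.022,-0.25,0,0,0,0],[0.5,-0.022,-0.25,0,0,0,0],[0.5,-0.022,-0.25,0,0,0,0],[0.5,-0.022,-0.25,0,0,0,0],[0.5,-0.022,-0.25,0,0,0,0],[0.5,-0.022,-0.25,0,0,0,0],[0.5,-0.022,-0.25,0,0,0,0],[0.5,-0.022,-0.25,0,0,0,0],[0.5,-0.022,-0.25,0,0,0,0],[0.5,-0.022,-0.25,0,0,0,0],[0.5,-0.022,-0.25,0,0,0,0],[0.5,-0.022,-0.25,0,0,0,0],[0.5,-0.022,-0.25,0,0,0,0],[0.5,-0.022,-0.25,0,0,0,0],[0.5,-0.022,-0.25,0,0,0,0],[0.5,-0.022,-0.25,0,0,0,0]]]' 30
python3 -m crank '[[[0.5,-0.017,-0.2,0,0,0,0],[0.5,-0.017,-0.2,0,0,0,0],[0.5,-0.017,-0.2,0,0,0,0],[0.5,-0.017,-0.2,0,0,0,0],[0.5,-0.017,-0.2,0,0,0,0],[0.5,-0.009,-0.1,0,0,0,0],[0.5,-0.009,-0.1,0,0,0,0],[0.5,-0.009,-0.1,0,0,0,0],[0.5,-0.009,-0.1,0,0,0,0],[0.5,-0.009,-0.1,0,0,0,0]]]' 30
```

```text
clock: 9.3
position: [0.5099, 0.0353, 0.0652]
ee_rot: [0.159, 0.987, 0.001, 0.0]
ft_force: [-0.5, 2.8, 5.3]
grip_width: 0.153
grasp_force: 33.4
clock: 10.55
position: [0.5086, 0.0206, 0.0652]
ee_rot: [0.159, 0.987, 0.001, 0.0]
ft_force: [-0.6, 4.2, 5.0]
grip_width: 0.154
grasp_force: 33.3
```

```bash
python3 -m crank '[[[0.5,-0.007,-0.08,0,0,0,0],[0.5,-0.007,-0.08,0,0,0,0],[0.5,-0.007,-0.08,0,0,0,0],[0.5,-0.007,-0.08,0,0,0,0],[0.5,-0.007,-0.08,0,0,0,0],[0.5,-0.007,-0.08,0,0,0,0]]]' 30
python3 - <<'E'
from h import *
im,d,p,o=snap('top','t3');W=cloud('top',d,p)
r=im[170:260,260:410,::-1];cv2.imwrite('pics/t3c.png',cv2.resize(np.clip(r*1.3,0,255).astype(np.uint8),None,fx=5,fy=5,interpolation=cv2.INTER_CUBIC))
E
```

```text
clock: 11.3
position: [0.5082, 0.0158, 0.0652]
ee_rot: [0.159, 0.987, 0.001, 0.0]
ft_force: [-1.4, 5.2, 5.1]
grip_width: 0.156
grasp_force: 33.3
```

View pics/t3c.png

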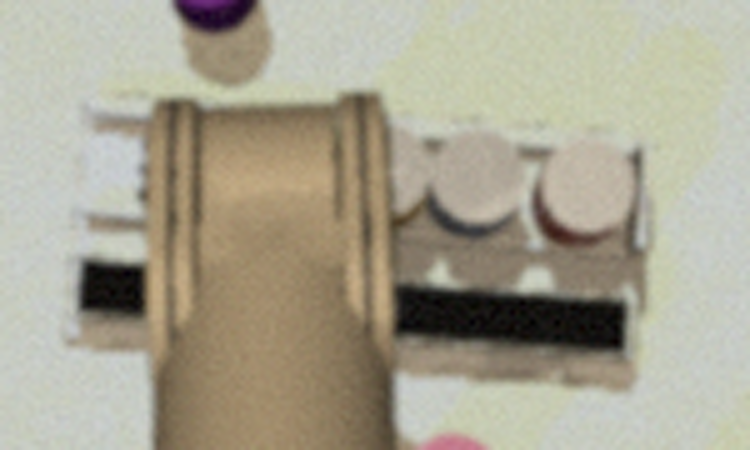

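The top crop shows yellow and blue touching, with a gap of about 8 mm between blue (475,180) and red (587,190). Red is nearly at the wall (640). Continuing slowly.

```bash
python3 -m crank '[[[0.5,-0.007,-0.08,0,0,0,0],[0.5,-0.007,-0.08,0,0,0,0],[0.5,-0.007,-0.08,0,0,0,0],[0.5,-0.007,-0.08,0,0,0,0],[0.5,-0.007,-0.08,0,0,0,0],[0.5,-0.007,-0.08,0,0,0,0]]]' 30; for i in 1; do python3 -m crank '[[[0.5,-0.004,-0.05,0,0,0,0],[0.5,-0.004,-0.05,0,0,0,0],[0.5,-0.004,-0.05,0,0,0,0]]]' 30; done
```

```text
clock: 12.1
position: [0.5078, 0.011, 0.0652]
ee_rot: [0.159, 0.987, 0.001, 0.0]
ft_force: [-1.3, 4.9, 5.7]
grip_width: 0.157
grasp_force: 33.3
clock: 12.48
position: [0.5077, 0.0095, 0.0652]
ee_rot: [0.159, 0.987, 0.001, 0.0]
ft_force: [-0.8, 4.2, 5.4]
grip_width: 0.156
grasp_force: 33.4
```

```bash
python3 -m crank '[[[0.5,-0.004,-0.04,0,0,0,0],[0.5,-0.004,-0.04,0,0,0,0]]]' 30
```

```text
clock: 12.72
position: [0.5076, 0.0087, 0.0652]
ee_rot: [0.159, 0.987, 0.001, 0.0]
ft_force: [-0.9, 3.7, 4.6]
grip_width: 0.154
grasp_force: 33.3
```

```bash
python3 -m crank '[[[0.5,-0.004,-0.04,0,0,0,0],[0.5,-0.004,-0.04,0,0,0,0]]]' 30
```

```text
clock: 12.98
position: [0.5076, 0.0079, 0.0652]
ee_rot: [0.159, 0.987, 0.001, 0.0]
ft_force: [-1.0, 4.1, 5.2]
grip_width: 0.156
grasp_force: 33.3
```

```bash
python3 -m crank '[[[0.5,-0.004,-0.04,0,0,0,0],[0.5,-0.004,-0.04,0,0,0,0]]]' 30
```

```text
clock: 13.22
position: [0.5075, 0.0071, 0.0652]
ee_rot: [0.159, 0.987, 0.001, 0.0]
ft_force: [-0.6, 5.9, 5.5]
grip_width: 0.162
grasp_force: 33.3
```

```bash
python3 -m crank '[[[0.5,-0.004,-0.04,0,0,0,0],[0.5,-0.004,-0.04,0,0,0,0]]]' 30; python3 - <<'E'
from h import *
im,d,p,o=snap('top','t4')
hsv=cv2.cvtColor(im,cv2.COLOR_RGB2HSV);W=cloud('top',d,p)
print((W[205:213,336:392:2,2].mean(0)*1000).round())
E
```

```text
clock: 13.48
position: [0.5074, 0.0065, 0.0652]
ee_rot: [0.159, 0.987, 0.001, 0.0]
ft_force: [-0.3, 5.6, 5.2]
grip_width: 0.154
grasp_force: 33.3
[500. 500. 501. 482.  88.  81.  54.  85.  90.  88.  88.  87.  89.  88.
  90.  74.  nan  88.  89.  nan  91.  89.  90.  90.  90.  79.  74.   2.]
```

```bash
python3 -m crank '[[[0.5,-0.003,-0.03,0,0,0,0],[0.5,-0.003,-0.03,0,0,0,0]]]' 30
```

```text
clock: 13.78
position: [0.5074, 0.0059, 0.0652]
ee_rot: [0.159, 0.987, 0.001, 0.0]
ft_force: [-0.7, 5.4, 4.9]
grip_width: 0.161
grasp_force: 33.3
```

```bash
python3 -m crank '[[[0.5,-0.003,-0.03,0,0,0,0],[0.5,-0.003,-0.03,0,0,0,0]]]' 30
```

```text
clock: 14.02
position: [0.5073, 0.0053, 0.0652]
ee_rot: [0.159, 0.987, 0.001, 0.0]
ft_force: [-0.1, 4.7, 4.9]
grip_width: 0.159
grasp_force: 33.3
```

```bash
python3 -m crank '[[[0.5,-0.003,-0.03,0,0,0,0],[0.5,-0.003,-0.03,0,0,0,0]]]' 30
```

```text
clock: 14.28
position: [0.5073, 0.0047, 0.0652]
ee_rot: [0.159, 0.987, 0.001, 0.0]
ft_force: [-0.5, 6.2, 4.3]
grip_width: 0.158
grasp_force: 33.3
```

```bash
python3 -m crank '[[[0.5,-0.002,-0.03,0,0,0,0],[0.5,-0.002,-0.02,0,0,0,0]]]' 30
```

```text
clock: 14.52
position: [0.5072, 0.0042, 0.0652]
ee_rot: [0.159, 0.987, 0.001, 0.0]
ft_force: [-0.1, 5.6, 5.0]
grip_width: 0.158
grasp_force: 33.3
```

```bash
python3 -m crank '[[[0.5,-0.002,-0.03,0,0,0,0],[0.5,-0.002,-0.02,0,0,0,0]]]' 30
```

```text
clock: 14.78
position: [0.5072, 0.0037, 0.0652]
ee_rot: [0.159, 0.987, 0.001, 0.0]
ft_force: [-0.4, 5.3, 5.1]
grip_width: 0.158
grasp_force: 33.3
```

```bash
python3 -m crank '[[[0.5,-0.002,-0.03,0,0,0,0],[0.5,-0.002,-0.02,0,0,0,0]]]' 30
```

```text
clock: 15.02
position: [0.5072, 0.0033, 0.0652]
ee_rot: [0.159, 0.987, 0.001, 0.0]
ft_force: [-0.3, 5.8, 5.0]
grip_width: 0.164
grasp_force: 33.3
```

```bash
python3 -m crank '[[[0.5,-0.002,-0.03,0,0,0,0],[0.5,-0.002,-0.02,0,0,0,0]]]' 30
```

```text
clock: 15.28
position: [0.5071, 0.003, 0.0652]
ee_rot: [0.159, 0.987, 0.001, 0.0]
ft_force: [0.1, 7.3, 5.1]
grip_width: 0.159
grasp_force: 33.3
```

```bash
python3 -m crank '[[[0.5,-0.002,-0.03,0,0,0,0],[0.5,-0.002,-0.02,0,0,0,0]]]' 30
```

```text
clock: 15.52
position: [0.5071, 0.0029, 0.0652]
ee_rot: [0.159, 0.987, 0.001, 0.0]
ft_force: [-0.5, 8.3, 3.9]
grip_width: 0.156
grasp_force: 33.2
```

```bash
python3 -m crank '[[[0.5,-0.002,-0.03,0,0,0,0],[0.5,-0.002,-0.02,0,0,0,0]]]' 30
python3 - <<'E'
from h import *
im,d,p,o=snap('top','t5')
r=im[175:245,320:400,::-1];cv2.imwrite('pics/t5c.png',cv2.resize(np.clip(r*1.3,0,255).astype(np.uint8),None,fx=7,fy=7,interpolation=cv2.INTER_CUBIC))
E
```

```text
clock: 15.78
position: [0.5071, 0.0029, 0.0652]
ee_rot: [0.159, 0.987, 0.001, 0.0]
ft_force: [-0.2, 10.1, 4.0]
grip_width: 0.159
grasp_force: 33.2
```

View pics/t5c.png

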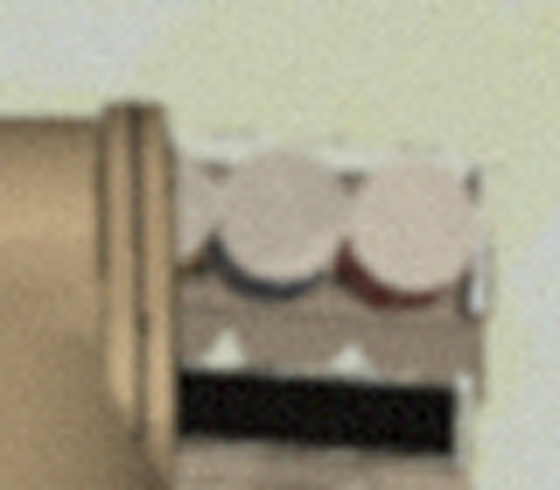

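The row is closed: the position stalls at y=0.0029 while the force climbs to 10 N, and the crop shows blue (275,215) and red (410,225) touching, with red against the wall (478). Now tightening clockwise in 5° steps while reading the moment.

```bash
cat > t.py <<'E'
from h import *
from scipy.spatial.transform import Rotation as R
o=manip.get_obs();m=R.from_quat(o['ee_rot']).as_matrix()
print('yaw %.2f Tz %.3f T %s F %s pos %s q7 %.2f grip %.1f t %.2f'%(np.degrees(np.arctan2(m[1,1],m[0,1])),o['torque'][2],o['torque'].round(2),o['ft_force'].round(1),(o['position']*1000).round(1),o['joint_pos'][6],o['grasp_force'],o['clock']))
E
python3 t.py
python3 -m crank '[[[0.5,0,0,0,0,0,-2.5],[0.5,0,0,0,0,0,-2.5]]]' 40 >/dev/null; python3 t.py
python3 -m crank '[[[0.5,0,0,0,0,0,-2.5],[0.5,0,0,0,0,0,-2.5]]]' 40 >/dev/null; python3 t.py
python3 -m crank '[[[0.5,0,0,0,0,0,-2.5],[0.5,0,0,0,0,0,-2.5]]]' 40 >/dev/null; python3 t.py
```

```text
yaw 71.75 Tz -0.004 T [ 2.01 -0.06 -0.  ] F [0.2 9.4 4.6] pos [507.1   2.9  65.2] q7 1.26 grip 33.2 t 15.82
yaw 66.69 Tz 0.086 T [ 2.12 -0.16  0.09] F [0.2 9.8 4.5] pos [507.2   3.1  65.3] q7 1.17 grip 40.8 t 16.07
yaw 61.70 Tz 0.103 T [ 2.31 -0.23  0.1 ] F [ 0.9 10.5  3. ] pos [507.3   3.3  65.3] q7 1.09 grip 40.8 t 16.32
yaw 56.71 Tz 0.105 T [ 2.37 -0.4   0.1 ] F [ 2.1 10.7  2.5] pos [507.4   3.4  65.3] q7 1.00 grip 40.7 t 16.57
```

```bash

python3 -m crank '[[[0.5,0.01,0.08,0,0,0,0],[0.5,0,0,0,0,0,0]]]' 40 >/dev/null; python3 t.py
python3 -m crank '[[[0.5,0,0,0,0,0,-2.5],[0.5,0,0,0,0,0,-2.5]]]' 40 >/dev/null; python3 t.py
python3 -m crank '[[[0.5,0,0,0,0,0,-2.5],[0.5,0,0,0,0,0,-2.5]]]' 40 >/dev/null; python3 t.py
python3 -m crank '[[[0.5,0,0,0,0,0,-2.5],[0.5,0,0,0,0,0,-2.5]]]' 40 >/dev/null; python3 t.py
python3 -m crank '[[[0.5,0,0,0,0,0,-2.5],[0.5,0,0,0,0,0,-2.5]]]' 40 >/dev/null; python3 t.py
```

```text
yaw 56.75 Tz -0.042 T [ 1.87 -0.22 -0.04] F [1.4 8.2 3. ] pos [507.4   3.5  65.3] q7 1.00 grip 40.7 t 16.82
yaw 51.67 Tz 0.071 T [ 2.04 -0.37  0.07] F [1.8 9.1 3.6] pos [507.5   3.6  65.3] q7 0.91 grip 40.7 t 17.07
yaw 46.68 Tz 0.090 T [ 2.03 -0.56  0.09] F [3.  8.5 2. ] pos [507.7   3.8  65.3] q7 0.83 grip 40.5 t 17.32
yaw 41.69 Tz 0.066 T [ 2.15 -0.79  0.07] F [ 2.7 10.7  0. ] pos [507.8   3.9  65.3] q7 0.74 grip 40.4 t 17.57
yaw 36.70 Tz 0.074 T [ 2.26 -0.91  0.07] F [ 5.  10.5  0.8] pos [508.    4.1  65.3] q7 0.66 grip 40.3 t 17.82
```

```bash

python3 -m crank '[[[0.5,0.12,0.12,0,0,0,0],[0.5,0,0,0,0,0,0]]]' 40 >/dev/null; python3 t.py
python3 -m crank '[[[0.5,0.01,0.01,0,0,0,-2.5],[0.5,0.01,0.01,0,0,0,-2.5]]]' 40 >/dev/null; python3 t.py
python3 -m crank '[[[0.5,0.01,0.01,0,0,0,-2.5],[0.5,0.01,0.01,0,0,0,-2.5]]]' 40 >/dev/null; python3 t.py
python3 -m crank '[[[0.5,0.01,0.01,0,0,0,-2.5],[0.5,0.01,0.01,0,0,0,-2.5]]]' 40 >/dev/null; python3 t.py
python3 -m crank '[[[0.5,0.01,0.01,0,0,0,-2.5],[0.5,0.01,0.01,0,0,0,-2.5]]]' 40 >/dev/null; python3 t.py
```

```text
yaw 36.72 Tz -0.068 T [ 1.5   0.55 -0.07] F [-2.8  6.1  7.2] pos [508.    4.1  65.2] q7 0.66 grip 41.2 t 18.07
yaw 31.64 Tz 0.059 T [1.35 0.48 0.06] F [-2.4  6.5  7.1] pos [508.2   4.2  65.2] q7 0.57 grip 41.3 t 18.32
yaw 26.64 Tz 0.072 T [1.25 0.41 0.07] F [-2.5  6.4  6.3] pos [508.4   4.3  65.2] q7 0.49 grip 41.3 t 18.57
yaw 21.63 Tz 0.032 T [1.21 0.56 0.03] F [-2.3  5.3  7.6] pos [508.6   4.5  65.2] q7 0.40 grip 41.3 t 18.82
yaw 16.62 Tz 0.096 T [1.14 0.47 0.1 ] F [-1.8  5.5  6.5] pos [508.8   4.5  65.2] q7 0.32 grip 41.3 t 19.07
```

```bash

python3 -m crank '[[[0.5,0.01,0,0,0,0,-2.5],[0.5,0.01,0,0,0,0,-2.5]]]' 40 >/dev/null; python3 t.py
python3 -m crank '[[[0.5,0.01,0,0,0,0,-2.5],[0.5,0.01,0,0,0,0,-2.5]]]' 40 >/dev/null; python3 t.py
python3 -m crank '[[[0.5,0.01,0,0,0,0,-2.5],[0.5,0.01,0,0,0,0,-2.5]]]' 40 >/dev/null; python3 t.py
python3 -m crank '[[[0.5,0.01,0,0,0,0,-2.5],[0.5,0.01,0,0,0,0,-2.5]]]' 40 >/dev/null; python3 t.py
```

```text
yaw 11.63 Tz 0.009 T [1.19 0.46 0.01] F [-1.8  4.9  7. ] pos [509.    4.6  65.2] q7 0.24 grip 41.3 t 19.32
yaw 6.63 Tz 0.000 T [1.21 0.45 0.  ] F [-2.1  5.9  7.1] pos [509.2   4.6  65.2] q7 0.15 grip 41.3 t 19.57
yaw 1.63 Tz 0.027 T [1.22 0.44 0.03] F [-1.8  5.2  7.4] pos [509.4   4.6  65.2] q7 0.07 grip 41.3 t 19.82
yaw -3.37 Tz 0.017 T [1.23 0.39 0.02] F [-1.8  5.9  7.4] pos [509.7   4.6  65.2] q7 -0.02 grip 41.2 t 20.07
```

```bash

python3 -m crank '[[[0.5,0.01,0,0,0,0,-2.5],[0.5,0.01,0,0,0,0,-2.5]]]' 40 >/dev/null; python3 t.py
python3 -m crank '[[[0.5,0.01,0,0,0,0,-2.5],[0.5,0.01,0,0,0,0,-2.5]]]' 40 >/dev/null; python3 t.py
python3 -m crank '[[[0.5,0.01,0,0,0,0,-2.5],[0.5,0.01,0,0,0,0,-2.5]]]' 40 >/dev/null; python3 t.py
python3 -m crank '[[[0.5,0.01,0,0,0,0,-2.5],[0.5,0.01,0,0,0,0,-2.5]]]' 40 >/dev/null; python3 t.py
```

```text
yaw -8.37 Tz 0.030 T [1.22 0.39 0.03] F [-2.3  5.9  6.9] pos [509.9   4.6  65.2] q7 -0.10 grip 41.2 t 20.32
yaw -13.37 Tz 0.043 T [1.13 0.34 0.04] F [-2.7  5.2  6.5] pos [510.1   4.5  65.3] q7 -0.18 grip 41.2 t 20.57
yaw -18.38 Tz 0.051 T [1.11 0.36 0.05] F [-1.8  5.3  7.6] pos [510.3   4.5  65.2] q7 -0.27 grip 41.2 t 20.82
yaw -23.37 Tz 0.241 T [0.99 0.37 0.24] F [-1.   5.3  6.9] pos [510.5   4.4  65.2] q7 -0.35 grip 41.3 t 21.07
```

It bit between yaw -18.4° and -23.4°: the moment jumped from 0.05 to 0.24 N m, so the onset is about -19.5°. Target yaw is about -64.5°, another 41°.

```bash

python3 -m crank '[[[0.5,0.01,-0.005,0,0,0,-2.5],[0.5,0.01,-0.005,0,0,0,-2.5]]]' 40 >/dev/null; python3 t.py
python3 -m crank '[[[0.5,0.01,-0.005,0,0,0,-2.5],[0.5,0.01,-0.005,0,0,0,-2.5],[0.5,0.01,-0.005,0,0,0,-2.5],[0.5,0.01,-0.005,0,0,0,-2.5]]]' 40 >/dev/null; python3 t.py
python3 -m crank '[[[0.5,0.01,-0.005,0,0,0,-2.5],[0.5,0.01,-0.005,0,0,0,-2.5],[0.5,0.01,-0.005,0,0,0,-2.5],[0.5,0.01,-0.005,0,0,0,-2.5]]]' 40 >/dev/null; python3 t.py
```

```text
yaw -28.35 Tz 0.301 T [1.01 0.37 0.3 ] F [-2.5  5.2  7.8] pos [510.7   4.3  65.2] q7 -0.43 grip 41.3 t 21.32
yaw -38.35 Tz 0.291 T [0.97 0.48 0.29] F [-2.6  5.   7.2] pos [511.1   4.1  65.2] q7 -0.60 grip 41.4 t 21.82
yaw -48.35 Tz 0.304 T [0.89 0.56 0.3 ] F [-3.   3.7  7.2] pos [511.4   3.8  65.2] q7 -0.76 grip 41.5 t 22.32
```

```bash

python3 -m crank '[[[0.5,0.01,-0.01,0,0,0,-2.5],[0.5,0.01,-0.01,0,0,0,-2.5],[0.5,0.01,-0.01,0,0,0,-2.5],[0.5,0.01,-0.01,0,0,0,-2.5],[0.5,0.01,-0.01,0,0,0,-2.5],[0.5,0.01,-0.01,0,0,0,-2.5],[0.5,0,0,0,0,0,-1],[0.5,0,0,0,0,0,0]]]' 40 >/dev/null; python3 t.py
python3 - <<'E'
from h import *
im,d,p,o=snap('wrist','w4');W=cloud('wrist',d,p,o);Z=W[...,2]
hsv=cv2.cvtColor(im,cv2.COLOR_RGB2HSV); H,S=hsv[...,0].astype(int),hsv[...,1]
v,u=np.mgrid[:400,:640]
m=((H<8)|(H>172))&(S>120)&(Z>.118)&(Z<.135)&(abs(u-312)<60)&(v>150)
P=W[m];print(len(P),cv2.minAreaRect((P[:,:2]*1000).astype(np.float32)))
E
```

```text
yaw -64.29 Tz 0.235 T [0.9  0.81 0.24] F [-4.   4.2  8.4] pos [511.7   3.2  65.2] q7 -1.02 grip 41.7 t 23.32
3095 ((508.6434326171875, 3.5271549224853516), (41.981929779052734, 14.421692848205566), 26.27846336364746)
```

The bar measures 26.3° against the tool's expected 25.7°, so the knob followed without slipping. Releasing and retreating.

```bash

python3 -m crank '[[[5,0,0,0,0,0,0],[5,0,0,0,0,0,0],[5,0,0,0,0,0,0],[5,0,0,0,0,0,0],[5,0,0,1,0,0,0],[5,0,0,2,0,0,0],[5,0,0,2,0,0,0],[5,0,0,2,0,0,0],[5,0,0,3,0,0,0],[5,0,0,3,0,0,0],[5,0,0,3,0,0,0],[5,0,0,3,0,0,0],[5,0,0,0,0,0,0],[5,0,0,0,0,0,0]]]' 40; python3 t.py
python3 - <<'E'
from h import *
im,d,p,o=snap('wrist','w5');W=cloud('wrist',d,p,o);Z=W[...,2]
hsv=cv2.cvtColor(im,cv2.COLOR_RGB2HSV); H,S=hsv[...,0].astype(int),hsv[...,1]
for n,m in(('bar',((H<8)|(H>172))&(S>120)&(Z>.12)&(Z<.135)),('bridge',(H>45)&(H<85)&(S>100)&(abs(Z-.088)<.004))):
    P=W[m];P=P[np.hypot(P[:,0]-.508,P[:,1]-.003)<.05];print(n,len(P),cv2.minAreaRect((P[:,:2]*1000).astype(np.float32)))
E
```

```text
clock: 25.12
position: [0.5117, 0.0023, 0.2548]
ee_rot: [0.975, 0.222, -0.0, -0.0]
ft_force: [0.3, -0.1, 0.1]
grip_width: 0.586
grasp_force: 0.0
yaw -64.35 Tz -0.025 T [-0.05  0.02 -0.02] F [ 0.3 -0.1  0.1] pos [511.7   2.3 254.8] q7 -1.18 grip 0.0 t 25.12
bar 610 ((508.41571044921875, 4.036750793457031), (41.33371353149414, 13.917305946350098), 28.291114807128906)
bridge 988 ((508.4512023925781, 3.7334022521972656), (50.09130096435547, 55.27305603027344), 85.08232116699219)
```

View pics/w5.png

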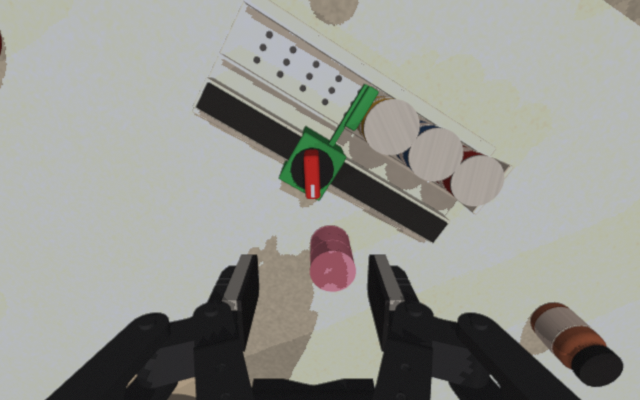

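The final view shows the row of tins snug between the paddle (362,107) and the end wall (490,195), and the knob bar at (312,175). The gripper is clear and the other jars look undisturbed. Handing in.

```bash
python3 -c "
from workcell import job
print(job.hand_in())"
```

```text
the job is handed in; nothing more can be done
None
```

I slid the stop until the three tins stood snug against the end wall, peaking at about 10 N, then turned the knob about 42–45° past the bite, let go, and handed the job in at about 25 s; no verdict came back.

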